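Fill the insect hotel with the drilled wood

ROBOT

A 6-joint arm with a two-finger parallel gripper is mounted at the origin on the work surface. World frame = base frame: x ahead of the robot, y to its left, z up, the work surface at z = 0. Lengths are in m, angles in rad, forces in N, time in s.
With the tool pointing down it reaches from about 0.375 to 0.975 m from the base axis. Payload 3.8 kg.
Tool frame: the origin (TCP) lies midway between the tips of the shut fingers; the grasp point (between the pads) lies 19 mm behind it; z points along the fingers, y is the line along which they close (so a half turn about z gives the same grasp; the last joint's range is limited). The gripper opens to 85 mm and grips with 20 to 120 N. Pads are 22 mm wide; open, the fingers measure 114 mm over their backs; the gripper's body (76 mm by 85 mm) begins 54 mm behind the grasp point. The pads swing forward as they close: fully open they stand 13 mm farther back than shut.
Start: joints at [1.126, 0.264, 1.604, -0, 1.274, -0.037], TCP at [0.268, 0.62, 0.231] pointing down, gripper open.
Joint ranges: [-2.63, 2.63], [-0.94, 2.18], [0.31, 2.57], [-1.31, 4.45], [0, 2.66], [-2.55, 2.55]. Speed limits (rad/s): [2.57, 2.57, 3.14, 3.14, 3.14, 3.14].

INTERFACE

Orientations are given as a rotation vector (axis times angle).
In Python, from workcell import sensors, viewer, job gives the robot as it stands.
- The arm moves only by the shell command python3 -m inch 'ROWS' [FORCE]. ROWS is JSON, one flat list of numbers, 7 for each row, row after row: the shift along the tool's x, y, z in mm, then the turn, a rotation vector about the tool's x, y, z in degrees, then the finger opening in mm, from 0 to 85.4. A call has exactly 8 rows; each row shifts and turns the commanded pose from where the row before left it, along the tool's axes as they then stand; what a row does not reach is not made up. A row lasts 1/10 s, in which the tool goes at most 50 mm and 8.59 degrees, less where a joint would pass 70% of its speed; a pose out of reach is approached as far as the arm can. A call is refused whole if a number of a shift passes 50 or a number of a turn 8.59, either way. A call with a gripper value outside its range is refused whole. The fingers move at their own pace and stop on an object; FORCE is the grip in N (left out, the last holds). Time passes only in rows, so rows that do not move let the fingers close, or fill a call up. It gives the time, the measured TCP pose, the force, the opening and the grip force at its end, in the units of the state.
- sensors.read_state(): the state, without advancing time (a new reading comes with each control period).
- viewer.read_camera(name): name is "scene" or "top" or "wrist"; returns the picture (480x640x3 uint8, red, green, blue); there is no depth.
- viewer.camera_params(name): a dict with "K" (3x3 intrinsics, pixels), "world_to_cam" (4x4, takes a point from world to camera coordinates). Camera axes: x right, y down, z forward; pixel columns grow to the right and rows downward; lengths in m; the calibration is good to about 2 mm. A picture is of the moment at which its call begins: read the wrist's pose just before it. camera_params takes no time and is no camera call; for the wrist camera it gives the pose at the moment of the call.
- job.finish_job(): hands the job in; it is judged then, once.
The state is a dict: "time": time; "q": joint angles; "joint_vel": joint speeds; "joint_torque": joint torques, N m; "tool_pos": TCP position; "tcp_rot": TCP orientation; "wrist_force": force on the tool from outside, world axes, zero at the start; "torque": the same for the moment, N m; "width": opening from 0.0 (shut) to 1.0 (fully open); "grip_force": force on a finger pad.
Only numpy, scipy, OpenCV 4.12 (cv2) and the standard library are available. Lean on these libraries where they do the work, as an engineer would, in place of code of your own. Each camera call takes 0.05 s, during which the arm holds its last target. There are 200 camera calls.

TASK

Fill the insect hotel that lies on its back on the bench: stand each of the four drilled pieces of wood (large round log, thin round branch, oblong block, half log) in the cell whose opening has its outline, fully down on the cell's floor, drilled end up. The two solid pieces without holes do not belong: leave them standing where they are.

Things in the scene. Friction and masses are not known exactly. Their poses are not given: they have to be found in the camera images.
- cell_large_round: Cell with a round opening 76 mm across, centred on the origin. One of four fixed wooden cells, 104 x 92 x 30 mm (x, y, z), in one row 92 mm apart, in any order, in the hotel's frame. In all four: origin centre of underside, 8 mm above the bench; floor 4 mm, rim 30 mm above the origin; y along the row, x across it, away from the robot to the roof board. Frame and roof are no higher than the rim.
- cell_small_round: Cell with a round opening 54 mm across, centred on the origin, for the thin round branch. Otherwise as cell_large_round: origin at the centre of its underside, floor 4 mm and rim 30 mm above the origin.
- cell_oblong: Cell with a rectangular opening 52 mm (x) by 80 mm (y), centred on the origin, for the oblong block. Otherwise as cell_large_round: origin at the centre of its underside, floor 4 mm and rim 30 mm above the origin.
- cell_half: Cell with a half-round opening: straight side along y, 80 mm long, at x = -8 mm; full width to x = 0, then a half circle of radius 40 mm about the origin, bulging to +x. The half log belongs with its origin over this origin and its axes parallel to the cell's. Otherwise as cell_large_round.
- log_drilled: Large round piece of log standing upright, loose, 56 mm in diameter, 64 mm tall, bark round it, with seven dark drilled holes in its pale upper end. About 0.1 kg, as all the pieces at most. Origin: centre of its underside, z up.
- branch_drilled: Thin round piece of branch standing upright, loose, 36 mm in diameter, 64 mm tall, with three dark drilled holes in its pale upper end. Origin: centre of its underside, z up.
- block_drilled: Oblong block of pale sawn wood standing upright, loose, 34 mm (x) by 62 mm (y), 64 mm tall, with eight dark drilled holes in its upper face. Origin: centre of its underside, z up.
- half_drilled: Half of a split log standing upright, loose, 64 mm tall, half-round from above: flat face 64 mm wide in the plane x = 0, bark side bulging to x = +32 mm. Six dark drilled holes in its pale upper end. Origin: on the underside, middle of the flat face's lower edge (the middle of the piece is 16 mm from it along +x); y along the flat face, z up.
- log_solid: Look-alike that does not belong: a round log of the same size as log_drilled (56 mm in diameter, 64 mm tall) with no holes in its upper end. Stays where it stands. Origin: centre of its underside.
- half_solid: Look-alike that does not belong: a half log of the same size and shape as half_drilled with no holes in its upper end. Stays where it stands. Origin and axes as half_drilled.
Things that resemble listed ones, but are neither listed nor needed, are in the scene too. Leave any blue look-alike of the branch_drilled alone.

How it is judged:
At the end, for the whole second after the job is handed in: Each drilled piece is upright (0.12 rad) on the floor of its own cell: origins within 15 mm from above, at most 8 mm in height; block and half log turned to the opening (0.35 rad). Both solid pieces upright, within 30 mm of their start. All released and at rest (horizontal distance between log_drilled and cell_large_round below 0.015 m and z of log_drilled in the frame of cell_large_round below 0.008 m and angle between each of log_drilled, branch_drilled, block_drilled, half_drilled, log_solid, half_solid's own z axis and vertical below 0.12 rad and linear speed of each of log_drilled, branch_drilled, block_drilled, half_drilled, log_solid, half_solid below 0.02 m/s and angular speed of each of log_drilled, branch_drilled, block_drilled, half_drilled below 0.2 rad/s and horizontal distance between branch_drilled and cell_small_round below 0.015 m and z of branch_drilled in the frame of cell_small_round below 0.008 m and horizontal distance between block_drilled and cell_oblong below 0.015 m and z of block_drilled in the frame of cell_oblong below 0.008 m and angle between the y axis of block_drilled and the y axis of cell_oblong, either way round below 0.35 rad and horizontal distance between half_drilled and cell_half below 0.015 m and z of half_drilled in the frame of cell_half below 0.008 m and angle between the y axis of half_drilled and the y axis of cell_half, either way round below 0.35 rad and distance of each of log_solid, half_solid from where it was at the start of the episode below 0.03 m); the robot touches nothing.
It fails at once if a solid piece is moved from its place (distance of any of log_solid, half_solid from where it was at the start of the episode above 0.03 m).
It also fails if it takes over 106 s, if anything falls off the work surface, if the arm or the gripper's body presses on something with over 40 N, if the wrist force passes 120 N, or if a joint passes its speed limit or range.

## Working session

There is one attempt and no reset: what is moved stays moved. The work goes in short steps, Python scripts to look and compute and a shell command to move; the robot and the scene stay as the last step left them, time stands still between calls to the robot, and variables do not carry over. Pictures are saved under pics/ and viewed, at most 14 in all, crops included, and the job is handed in when it is done.

```bash
mkdir -p pics
cat > h.py <<'E'
import numpy as np, cv2
from workcell import sensors, viewer, job
def snap(n,f):
    P=viewer.camera_params(n); im=viewer.read_camera(n); cv2.imwrite(f'pics/{f}.png',im[:,:,::-1]); np.savez(f'pics/{f}.npz',K=P['K'],T=P['world_to_cam']); return im,P
def load(f):
    d=np.load(f'pics/{f}.npz'); return cv2.imread(f'pics/{f}.png'),{'K':d['K'],'world_to_cam':d['T']}
def ray(P,u,v,z):
    T=np.array(P['world_to_cam']);R=T[:3,:3];c=-R.T@T[:3,3]
    d=R.T@np.linalg.inv(P['K'])@np.array([u,v,1.]); return c+d*(z-c[2])/d[2]
E
python3 - <<'E'
from h import *
print(sensors.read_state())
for n in('top','scene'):
    im,P=snap(n,n+'0'); print(n,ray(P,320,240,0),ray(P,0,0,0),ray(P,640,480,0))
E
```

```text
{'time': 0.0, 'q': array([ 1.12612294e+00,  2.64747168e-01,  1.60538556e+00, -2.17624652e-05,
        1.27372103e+00, -3.69110332e-02]), 'joint_vel': array([-8.06062109e-04,  7.55403479e-04, -8.92015355e-04, -1.44042191e-05,
       -1.06736611e-04,  1.02617265e-03]), 'joint_torque': array([ 1.25899274e-03, -5.15115452e+01, -3.67313290e+01,  2.93119165e-04,
        1.26072703e-02, -9.83839527e-06]), 'tool_pos': array([0.26737018, 0.61897812, 0.22995984]), 'tcp_rot': array([-0.6359681 , -3.0760163 ,  0.00345649]), 'wrist_force': array([-0.56401033, -0.65945348,  0.69567486]), 'torque': array([-0.02307966, -0.02167406, -0.03660567]), 'grip_force': 0.0, 'width': 0.9999883452930357}
top [0.53204891 0.0169914  0.        ] [1.04435843 0.69562487 0.        ] [ 0.05743347 -0.61171043  0.        ]
scene [0.504273   0.00251524 0.        ] [-2.28595356  0.26607018  0.        ] [ 1.07152739 -0.0510656   0.        ]
```

View pics/top0.png

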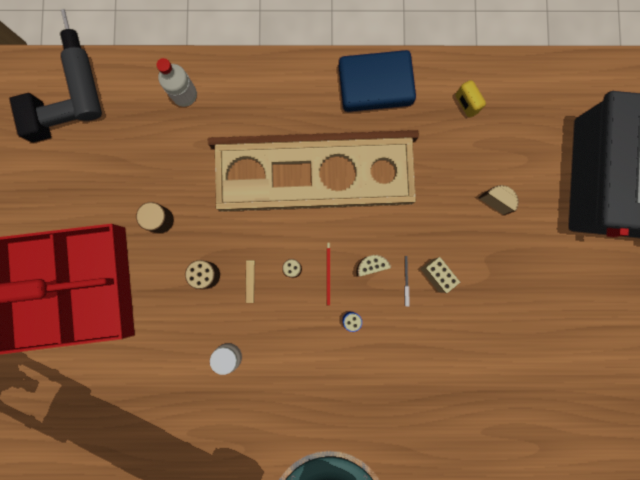

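View pics/scene0.png

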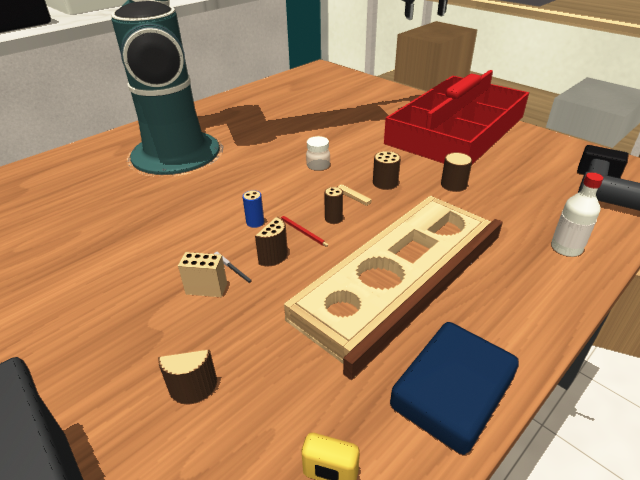

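Top view: drilled log (200,274), drilled branch (291,268; the blue one with holes at (352,322) is the look-alike), drilled half (374,266), drilled block (442,275). The solid log (151,216) and solid half (501,199) have no holes. Cells from left to right: half (246,175), oblong (292,175), large round (338,173), small round (384,171). I'll measure all of them and make one enlarged crop.

Run:
```python
from h import *
im,P=load('top0')
hsv=cv2.cvtColor(im,cv2.COLOR_BGR2HSV)
for n,(u,v) in dict(log=(206,266),br=(291,262),half=(374,262),block=(433,272),slog=(151,216),shalf=(505,195),rim=(315,150),wood=(300,330)).items(): print(n,hsv[v,u])
c=cv2.resize(im[225:345,170:480],None,fx=2.5,fy=2.5,interpolation=cv2.INTER_CUBIC)
d=cv2.resize(im[125:220,200:425],None,fx=2.5,fy=2.5,interpolation=cv2.INTER_CUBIC)
o=np.zeros((c.shape[0]+d.shape[0],775,3),np.uint8);o[:c.shape[0]]=c;o[c.shape[0]:,:d.shape[1]]=d
cv2.imwrite('pics/crop0.png',o)
m=cv2.inRange(hsv,(12,40,165),(32,150,255))
cs,_=cv2.findContours(m,cv2.RETR_EXTERNAL,cv2.CHAIN_APPROX_NONE)
for k in cs:
    if cv2.contourArea(k)<60: continue
    (x,y,w,h)=cv2.boundingRect(k)
    if y<130 or y>340: continue
    z=.038 if w>100 else .064
    W=np.array([ray(P,a,b,z)[:2]*1000 for a,b in k[:,0]],np.float32)
    H=cv2.convexHull(W); M=cv2.moments(H)
    print((x,y,w,h),'centroid',np.round([M['m10']/M['m00'],M['m01']/M['m00']],1),'circ',np.round(cv2.minEnclosingCircle(H)[0],1),round(cv2.minEnclosingCircle(H)[1],1),'rect',cv2.minAreaRect(H))
```

```text
log [ 21  82 184]
br [ 24  67 182]
half [ 26  65 161]
block [ 25  64 182]
slog [ 19  95 185]
shalf [ 20  84 185]
rim [ 20  90 185]
wood [ 13 148 134]
(346, 315, 15, 15) centroid [370.8 -44.6] circ [371.1 -44.4] 14.3 rect ((370.76165771484375, -45.3874626159668), (26.50880241394043, 26.20039176940918), 89.85166931152344)
(186, 262, 26, 26) centroid [461.6 247.5] circ [461.6 247.4] 24.9 rect ((461.0398254394531, 248.18118286132812), (47.635108947753906, 47.519535064697266), 1.0308254957199097)
(246, 261, 8, 42) centroid [448.7 151.3] circ [447.7 151.5] 39.4 rect ((447.6138000488281, 151.06764221191406), (77.86759948730469, 13.350582122802734), 0.6086102724075317)
(284, 260, 15, 16) centroid [473.7  72.1] circ [473.5  71.9] 14.9 rect ((473.93096923828125, 72.23757934570312), (28.615297317504883, 26.713214874267578), 0.15498311817646027)
(427, 258, 33, 34) centroid [ 460.1 -218. ] circ [ 459.7 -218.2] 33.1 rect ((460.0863342285156, -218.12161254882812), (60.798892974853516, 32.82528305053711), 37.9877815246582)
(359, 255, 31, 21) centroid [478.8 -84.2] circ [470.8 -86.2] 29.3 rect ((481.1739501953125, -83.53216552734375), (31.343284606933594, 58.45429611206055), 14.56947135925293)
(137, 203, 26, 26) centroid [574.1 344.1] circ [574.1 343.9] 24.7 rect ((574.2481689453125, 344.4830322265625), (48.62165451049805, 47.927703857421875), 1.5229949951171875)
(490, 186, 27, 24) centroid [ 612.3 -342.2] circ [ 603.8 -336.6] 28.5 rect ((614.2138061523438, -343.7901306152344), (56.892677307128906, 29.750980377197266), 55.4531364440918)
(215, 139, 200, 70) centroid [663.3  28.3] circ [662.5  27.7] 205.0 rect ((663.2437133789062, 28.264877319335938), (127.23865509033203, 394.0932312011719), 2.108736276626587)
```

View pics/crop0.png

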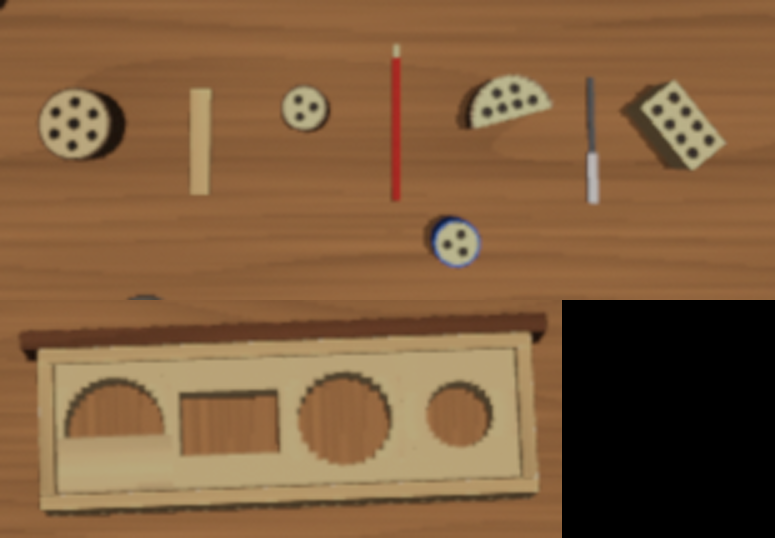

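The crop confirms it: the four drilled pieces are as named, the blue-rimmed one is the look-alike, and the cells from left to right are half, oblong, large round, small round. Next I'll locate the openings.

```bash
cat >> h.py <<'E'
def go(x,y,z,phi=None):
    "tool-frame shift (mm) and turn (deg about tool z, after the shift) to a target in mm/deg"
    from scipy.spatial.transform import Rotation as Ro
    s=sensors.read_state();R=Ro.from_rotvec(s['tcp_rot']).as_matrix();p=s['tool_pos']*1000
    h=np.degrees(np.arctan2(R[1,1],R[0,1]))
    t=None if phi is None else round(-((phi-h+180)%360-180),1)
    print('t',round(s['time'],2),'pos',np.round(p,1),'phi',round(h,1),'tilt',np.round(R[:,2],3),'q1,q6',np.round(np.degrees(s['q'][[0,5]]),0),'w',round(s['width']*85.4,1),'g',round(s['grip_force'],1),'F',np.round(s['wrist_force'],1),'-> shift',np.round(R.T@(np.array([x,y,z])-p),1),'turn',t)
E
python3 - <<'E'
from h import *
im,P=load('top0')
hsv=cv2.cvtColor(im,cv2.COLOR_BGR2HSV)
# wood-floor regions inside openings, saturation-based
b=hsv[125:220,200:425]
m=cv2.inRange(hsv,(0,118,0),(40,255,255))|cv2.inRange(hsv,(0,0,0),(40,255,120))
roi=np.zeros_like(m);roi[150:200,222:410]=255
cs,_=cv2.findContours(m&roi,cv2.RETR_EXTERNAL,cv2.CHAIN_APPROX_NONE)
for k in cs:
    if cv2.contourArea(k)<150: continue
    W=np.array([ray(P,a,b,.038)[:2]*1000 for a,b in k[:,0]],np.float32)
    print(cv2.boundingRect(k),np.round(cv2.minEnclosingCircle(W)[0],1),round(cv2.minEnclosingCircle(W)[1],1),'x',W[:,0].min(),W[:,0].max(),'y',W[:,1].min(),W[:,1].max(),cv2.minAreaRect(W))
go(461.6,247.5,200,None)
E
```

```text
(272, 161, 40, 26) [661.8  73.6] 45.3 x 636.5117 687.06274 y 34.658676 112.450554 ((661.7874145507812, 73.4508056640625), (50.536617279052734, 77.65886688232422), 0.4169977009296417)
(371, 158, 26, 26) [ 668.7 -110. ] 26.5 x 642.42896 693.1019 y -134.95898 -84.883026 ((667.7944946289062, -109.92182159423828), (49.92963409423828, 50.74995040893555), 89.41847229003906)
(226, 156, 40, 24) [659.1 165.2] 39.3 x 650.677 697.25726 y 126.1428 203.76715 ((674.0123901367188, 165.16004943847656), (46.64460754394531, 77.48707580566406), 0.8799533247947693)
(319, 154, 37, 37) [665.3 -18.4] 38.2 x 628.38947 701.27545 y -53.088028 18.740864 ((664.8385009765625, -17.17169952392578), (71.8128433227539, 72.8879623413086), 89.9432601928711)
t 0.1 pos [267.4 619.1 230.1] phi 66.6 tilt [-0.001 -0.002 -1.   ] q1,q6 [65. -2.] w 85.6 g 0.0 F [-0.  -0.2 -0.4] -> shift [-325.6 -264.    30.6] turn None
```

```bash
python3 -m inch '[-30,-24,3,0,0,0,85,-30,-24,3,0,0,0,85,-30,-24,3,0,0,0,85,-30,-24,3,0,0,0,85,-30,-24,3,0,0,0,85,-30,-24,3,0,0,0,85,-30,-24,3,0,0,0,85,-30,-24,3,0,0,0,85]' 60 && python3 -m inch '[-30,-24,3,0,0,0,85,-30,-24,3,0,0,0,85,-25,-24,0,0,0,0,85,0,0,10,0,0,0,85,0,0,10,0,0,0,85,0,0,0,0,0,0,85,0,0,0,0,0,0,85,0,0,0,0,0,0,85]'
python3 - <<'E'
from h import *
snap('wrist','w0')
go(461.6,247.5,180)
E
```

```text
time: 0.9
tool_pos: [0.412, 0.3465, 0.2067]
tcp_rot: [-0.636, -3.076, 0.001]
wrist_force: [-0.3, -0.4, 0.1]
width: 0.995
grip_force: 0.0
time: 1.7
tool_pos: [0.461, 0.2494, 0.1814]
tcp_rot: [0.634, 3.077, 0.0]
wrist_force: [0.0, 0.7, 0.0]
width: 0.991
grip_force: 0.0
t 1.75 pos [461.2 249.4 181.6] phi 66.7 tilt [ 0.  0. -1.] q1,q6 [ 26. -41.] w 85.0 g 0.0 F [ 0.   0.4 -0.4] -> shift [-1.1 -1.6  1.6] turn None
```

View pics/w0.png

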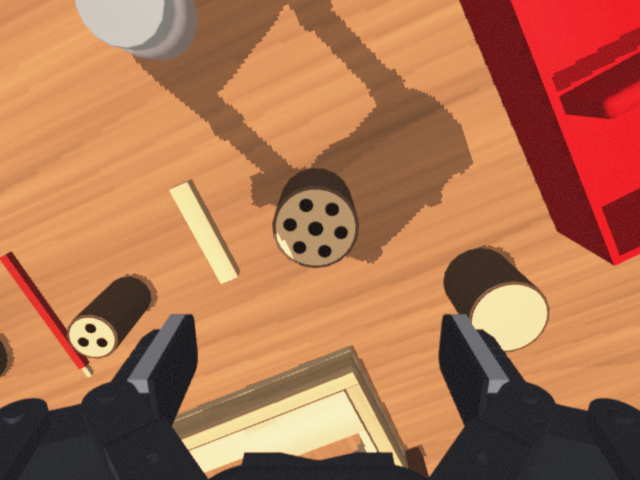

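The wrist view shows the drilled log's top at (316,227), the branch at (92,337) and the solid log at (509,316). I'll cross-check these against the top camera.

Run:
```python
from h import *
im,P=load('w0')
for u,v in((316,227),(92,337),(509,316)): print(np.round(ray(P,u,v,.064)*1000,1))
```

```text
[461.8 247.9  64. ]
[474.1  71.6  64. ]
[573.6 344.5  64. ]
```

```bash
python3 -m inch '[-1,-1.5,19,0,0,0,85,0,0,25,0,0,0,85,0,0,25,0,0,0,85,0,0,25,0,0,0,85,0,0,25,0,0,0,85,0,0,20,0,0,0,85,0,0,12,0,0,0,85,0,0,5,0,0,0,85]' && python3 -m inch '[0,0,0,0,0,0,85,0,0,0,0,0,0,40,0,0,0,0,0,0,40,0,0,0,0,0,0,40,0,0,0,0,0,0,40,0,0,0,0,0,0,40,0,0,0,0,0,0,40,0,0,0,0,0,0,40]' 60
python3 -c "
from h import *
go(665,-18,150)"
```

```text
time: 2.55
tool_pos: [0.461, 0.2467, 0.0243]
tcp_rot: [-0.635, -3.075, 0.002]
wrist_force: [-0.3, -0.3, -0.7]
width: 0.993
grip_force: 0.0
time: 3.35
tool_pos: [0.4631, 0.2473, 0.0269]
tcp_rot: [0.636, 3.074, 0.003]
wrist_force: [0.2, 0.6, 5.6]
width: 0.645
grip_force: 63.4
t 3.35 pos [463.1 247.3  26.9] phi 66.6 tilt [ 0.003  0.001 -1.   ] q1,q6 [ 25. -41.] w 55.1 g 63.4 F [0.2 0.6 5.6] -> shift [-290.8 -163.2 -122.9] turn None
```

```bash
python3 -m inch '[0,0,-15,0,0,0,40,0,0,-30,0,0,0,40,0,0,-38,0,0,0,40,-10,-6,-40,0,0,0,40,-30,-17,0,0,0,0,40,-35,-20,0,0,0,0,40,-35,-20,0,0,0,0,40,-35,-20,0,0,0,0,40]' && python3 -m inch '[-35,-20,0,0,0,0,40,-35,-20,0,0,0,0,40,-35,-20,0,0,0,0,40,-26,-13,0,0,0,0,40,-15,-7,0,0,0,0,40,0,0,0,0,0,0,40,0,0,0,0,0,0,40,0,0,0,0,0,0,40]'
python3 - <<'E'
from h import *
snap('wrist','w1')
go(665,-18,38)
E
```

```text
time: 4.15
tool_pos: [0.5623, 0.1117, 0.1484]
tcp_rot: [0.636, 3.077, 0.0]
wrist_force: [-0.2, 0.2, -1.1]
width: 0.641
grip_force: 63.5
time: 4.95
tool_pos: [0.6631, -0.0172, 0.148]
tcp_rot: [-0.634, -3.075, -0.0]
wrist_force: [0.2, 0.2, -1.0]
width: 0.646
grip_force: 63.5
t 5.0 pos [663.2 -17.1 148.1] phi 66.7 tilt [-0.001  0.    -1.   ] q1,q6 [ -4. -70.] w 54.8 g 63.5 F [ 0.2 -0.1 -0.3] -> shift [ -2.1  -0.2 110.1] turn None
```

View pics/w1.png

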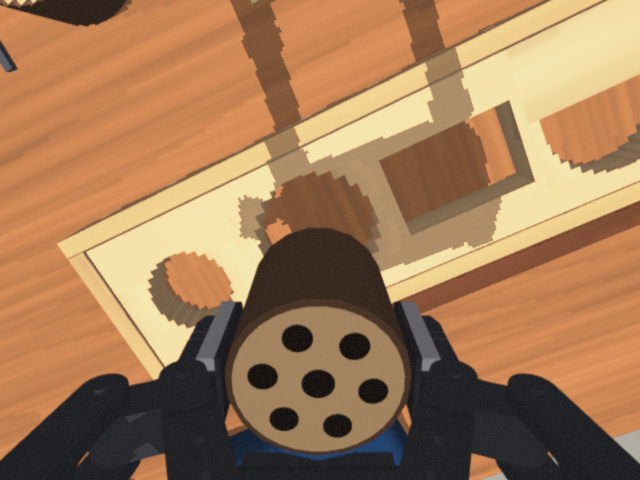

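The log is held straight at (318,380), with the large round opening below it at (320,220). Lowering it now.

```bash
python3 -m inch '[-2,0,15,0,0,0,40,0,0,22,0,0,0,40,0,0,22,0,0,0,40,0,0,18,0,0,0,40,0,0,14,0,0,0,40,0,0,10,0,0,0,40,0,0,7,0,0,0,40,0,0,0,0,0,0,40]' && python3 -m inch '[0,0,0,0,0,0,40,0,0,0,0,0,0,68,0,0,0,0,0,0,68,0,0,0,0,0,0,68,0,0,-5,0,0,0,75,0,0,-20,0,0,0,85,0,0,-35,0,0,0,85,0,0,-45,0,0,0,85]'
python3 -c "
from h import *
go(474,71.8,150)"
```

```text
time: 5.8
tool_pos: [0.6663, -0.0191, 0.0402]
tcp_rot: [0.636, 3.076, 0.0]
wrist_force: [0.4, -0.4, -1.2]
width: 0.639
grip_force: 63.4
time: 6.6
tool_pos: [0.664, -0.0191, 0.1441]
tcp_rot: [-0.635, -3.072, 0.001]
wrist_force: [0.3, -0.2, -0.1]
width: 0.994
grip_force: 0.0
t 6.6 pos [664.  -19.1 144.1] phi 66.6 tilt [-0.005  0.    -1.   ] q1,q6 [ -4. -70.] w 84.9 g 0.0 F [ 0.3 -0.2 -0.1] -> shift [210.5   8.1  -4.9] turn None
```

```bash
python3 -m inch '[20,0,-6,0,0,0,70,35,2,0,0,0,0,70,35,2,0,0,0,0,70,35,2,0,0,0,0,70,35,2,0,0,0,0,70,30,0,0,0,0,0,70,20,0,0,0,0,0,70,0,0,0,0,0,0,70]'
python3 - <<'E'
from h import *
snap('top','t1');snap('wrist','w2')
go(474,71.8,28)
im,P=load('w2');T=P['world_to_cam'];p=P['K']@(T@[.474,.0718,.064,1])[:3];print(p[:2]/p[2])
a=cv2.imread('pics/t1.png')[120:330,140:520];b=cv2.imread('pics/w2.png')
a=cv2.resize(a,(543,300));b=cv2.resize(b,(400,300));o=np.zeros((600,543,3),np.uint8);o[:300]=a;o[300:,:400]=b;cv2.imwrite('pics/c1.png',o)
E
```

```text
time: 7.4
tool_pos: [0.4741, 0.0722, 0.1514]
tcp_rot: [-0.634, -3.076, -0.0]
wrist_force: [0.1, -0.1, 0.2]
width: 0.818
grip_force: 0.0
t 7.5 pos [477.   71.5 152. ] phi 66.7 tilt [ 0.002 -0.    -1.   ] q1,q6 [  6. -61.] w 70.2 g 0.0 F [ 0.  -0.9  1. ] -> shift [  3.1  -1.  124. ] turn None
[316.42625759 237.6071578 ]
```

View pics/c1.png

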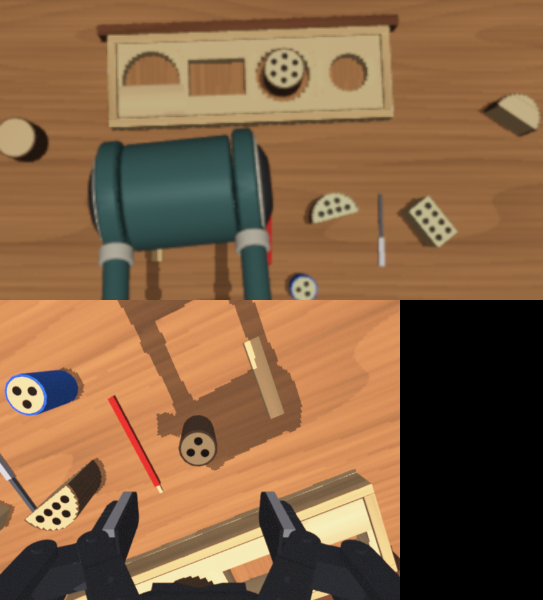

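The log stands in its cell (top view 284,68). In the wrist view the branch is at about (317,235), and I predicted (316,238), so I'll grasp it.

```bash
python3 -m inch '[1,0,18,0,0,0,70,0,0,22,0,0,0,70,0,0,22,0,0,0,70,0,0,22,0,0,0,70,0,0,18,0,0,0,70,0,0,13,0,0,0,70,0,0,8,0,0,0,70,0,0,0,0,0,0,70]' && python3 -m inch '[0,0,0,0,0,0,25,0,0,0,0,0,0,25,0,0,0,0,0,0,25,0,0,0,0,0,0,25,0,0,0,0,0,0,25,0,0,0,0,0,0,25,0,0,0,0,0,0,25,0,0,0,0,0,0,25]' 60
python3 -c "
from h import *
go(668.1,-109.8,150)"
```

```text
time: 8.3
tool_pos: [0.4753, 0.0715, 0.0274]
tcp_rot: [-0.636, -3.075, 0.001]
wrist_force: [-0.4, 0.2, 0.3]
width: 0.824
grip_force: 0.0
time: 9.1
tool_pos: [0.4767, 0.0719, 0.0295]
tcp_rot: [0.636, 3.074, 0.001]
wrist_force: [-0.6, -0.7, 6.3]
width: 0.411
grip_force: 59.7
t 9.1 pos [476.7  71.9  29.5] phi 66.6 tilt [ 0.002  0.    -1.   ] q1,q6 [  6. -61.] w 35.1 g 59.7 F [-0.6 -0.7  6.3] -> shift [-248.   -90.8 -120.1] turn None
```

```bash
python3 -m inch '[0,0,-15,0,0,0,25,0,0,-30,0,0,0,25,0,0,-35,0,0,0,25,-8,-3,-40,0,0,0,25,-25,-9,0,0,0,0,25,-35,-13,0,0,0,0,25,-35,-13,0,0,0,0,25,-35,-13,0,0,0,0,25]' && python3 -m inch '[-35,-13,0,0,0,0,25,-35,-13,0,0,0,0,25,-25,-9,0,0,0,0,25,-14,-5,0,0,0,0,25,0,0,0,0,0,0,25,0,0,0,0,0,0,25,0,0,0,0,0,0,25,0,0,0,0,0,0,25]'
python3 - <<'E'
from h import *
snap('wrist','w3')
for i in range(3):go(668.1,-109.8,42); viewer.read_camera('wrist')
E
```

```text
time: 9.9
tool_pos: [0.5825, -0.0305, 0.1482]
tcp_rot: [-0.636, -3.077, -0.0]
wrist_force: [-0.4, 1.1, -0.2]
width: 0.407
grip_force: 59.7
time: 10.7
tool_pos: [0.6653, -0.1085, 0.1484]
tcp_rot: [-0.634, -3.076, -0.0]
wrist_force: [0.1, 0.9, 0.6]
width: 0.404
grip_force: 59.7
t 10.75 pos [ 665.5 -108.7  148.5] phi 66.7 tilt [-0.  0. -1.] q1,q6 [-11. -78.] w 34.8 g 59.7 F [-0.7 -0.1 -0.9] -> shift [ -2.9   0.  106.5] turn None
t 10.8 pos [ 665.6 -108.8  148.5] phi 66.7 tilt [-0.  0. -1.] q1,q6 [-11. -78.] w 34.6 g 59.7 F [-0.4 -0.6 -0.8] -> shift [-2.700e+00  1.000e-01  1.065e+02] turn None
t 10.85 pos [ 665.8 -109.   148.5] phi 66.7 tilt [ 0.  0. -1.] q1,q6 [-11. -78.] w 34.8 g 59.7 F [ 0.3 -0.5 -0.7] -> shift [-2.500e+00  1.000e-01  1.065e+02] turn None
```

View pics/w3.png

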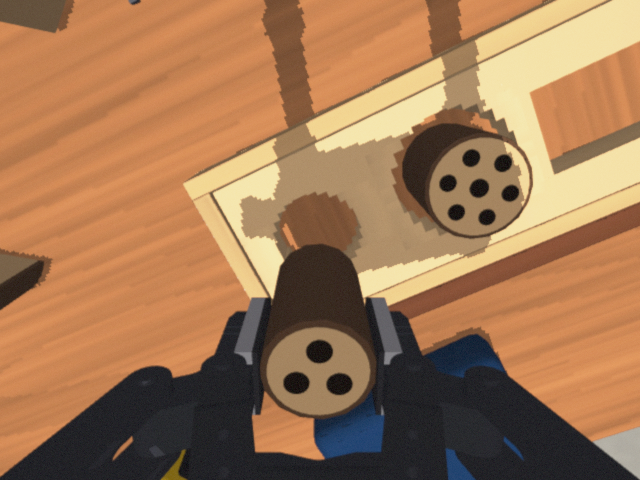

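The branch is held straight with its opening below at (318,225). Lowering and releasing.

```bash
python3 -m inch '[-2.5,0,15,0,0,0,25,0,0,22,0,0,0,25,0,0,22,0,0,0,25,0,0,18,0,0,0,25,0,0,14,0,0,0,25,0,0,10,0,0,0,25,0,0,4,0,0,0,25,0,0,0,0,0,0,25]' && python3 -m inch '[0,0,0,0,0,0,25,0,0,0,0,0,0,52,0,0,0,0,0,0,52,0,0,0,0,0,0,52,0,0,-5,0,0,0,52,0,0,-20,0,0,0,52,0,0,-35,0,0,0,65,0,0,-45,0,0,0,70]'
python3 -c "
from h import *
go(460,-218,150,38)
go(460,-218,150,38+180)"
```

```text
time: 11.7
tool_pos: [0.6685, -0.1107, 0.043]
tcp_rot: [-0.636, -3.076, 0.0]
wrist_force: [0.0, 0.2, -0.5]
width: 0.405
grip_force: 59.8
time: 12.5
tool_pos: [0.6664, -0.1103, 0.147]
tcp_rot: [-0.635, -3.071, 0.0]
wrist_force: [0.3, -0.4, 0.1]
width: 0.819
grip_force: 0.0
t 12.5 pos [ 666.4 -110.3  147. ] phi 66.6 tilt [-0.005  0.001 -1.   ] q1,q6 [-12. -78.] w 69.9 g 0.0 F [ 0.3 -0.4  0.1] -> shift [ 146.8 -180.8   -2.1] turn 28.6
t 12.5 pos [ 666.4 -110.3  147. ] phi 66.6 tilt [-0.005  0.001 -1.   ] q1,q6 [-12. -78.] w 69.9 g 0.0 F [ 0.3 -0.4  0.1] -> shift [ 146.8 -180.8   -2.1] turn -151.4
```

```bash
python3 -m inch '[15,-20,-5,0,0,0,85,28,-34,0,0,0,0,85,30,-37,0,0,0,0,85,30,-37,0,0,0,0,85,26,-32,0,0,0,0,85,17,-20,0,0,0,0,85,0,0,0,0,0,8.4,85,0,0,0,0,0,8.4,85]' && python3 -m inch '[0,0,0,0,0,8.5,85,0,0,0,0,0,8.5,85,0,0,0,0,0,8.5,85,0,0,0,0,0,8.5,85,0,0,0,0,0,8.5,85,0,0,0,0,0,8.5,85,0,0,0,0,0,8.5,85,0,0,0,0,0,8.5,85]' && python3 -m inch '[0,0,0,0,0,8.5,85,0,0,0,0,0,8.5,85,0,0,0,0,0,8.5,85,0,0,0,0,0,8.3,85,0,0,0,0,0,0,85,0,0,0,0,0,0,85,0,0,0,0,0,0,85,0,0,0,0,0,0,85]'
python3 - <<'E'
from h import *
im,P=snap('wrist','w4')
go(460,-218,26,-52)
hsv=cv2.cvtColor(im,cv2.COLOR_RGB2HSV)
T=P['world_to_cam'];p=P['K']@(T@[.460,-.218,.064,1])[:3];p=p[:2]/p[2];print(p)
m=cv2.inRange(hsv,(15,0,190),(40,110,255))
m=cv2.morphologyEx(m,cv2.MORPH_OPEN,np.ones((3,3)))
for k in cv2.findContours(m,cv2.RETR_EXTERNAL,cv2.CHAIN_APPROX_NONE)[0]:
    if cv2.contourArea(k)<500: continue
    W=np.array([ray(P,a,b,.064)[:2]*1000 for a,b in k[:,0]],np.float32);print(cv2.boundingRect(k),cv2.minAreaRect(W))
E
```

```text
time: 13.3
tool_pos: [0.4622, -0.2187, 0.154]
tcp_rot: [1.09, 2.945, -0.0]
wrist_force: [-0.0, 0.2, -0.1]
width: 0.994
grip_force: 0.0
time: 14.1
tool_pos: [0.4631, -0.2181, 0.1539]
tcp_rot: [2.549, 1.835, 0.0]
wrist_force: [0.3, 0.3, -0.1]
width: 0.995
grip_force: 0.0
time: 14.9
tool_pos: [0.463, -0.218, 0.1534]
tcp_rot: [2.969, 1.026, 0.0]
wrist_force: [-0.9, 0.2, -0.0]
width: 0.998
grip_force: 0.0
t 14.95 pos [ 463.  -218.   153.4] phi -51.9 tilt [ 0. -0. -1.] q1,q6 [-28.  24.] w 85.2 g 0.0 F [-0.7 -0.1  0.3] -> shift [ -2.4  -1.9 127.4] turn 0.1
[315.96172569 241.17632916]
(67, 17, 117, 84) ((480.6899719238281, -81.84979248046875), (32.054141998291016, 56.5371208190918), 14.818699836730957)
```

View pics/w4.png

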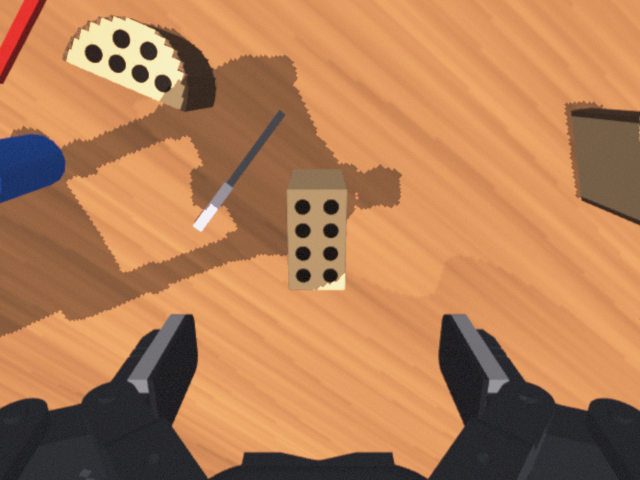

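The block's top is centred at (317,240), matching the prediction, and it is square to the fingers. Grasping.

```bash
python3 -m inch '[-2.4,-1.5,18,0,0,0,85,0,0,22,0,0,0,85,0,0,22,0,0,0,85,0,0,22,0,0,0,85,0,0,18,0,0,0,85,0,0,14,0,0,0,85,0,0,9,0,0,0,85,0,0,0,0,0,0,60]' && python3 -m inch '[0,0,0,0,0,0,20,0,0,0,0,0,0,20,0,0,0,0,0,0,20,0,0,0,0,0,0,20,0,0,0,0,0,0,20,0,0,0,0,0,0,20,0,0,0,0,0,0,20,0,0,0,0,0,0,20]' 60 && python3 -m inch '[0,0,-15,0,0,0,20,0,0,-30,0,0,0,20,0,0,-35,0,0,0,20,0,0,-30,0,0,0,20,0,0,-15,0,0,0,20,0,0,0,0,0,0,20,0,0,0,0,0,0,20,0,0,0,0,0,0,20]'
python3 -c "
from h import *
go(661.8,73.6,150,2)"
```

```text
time: 15.75
tool_pos: [0.4593, -0.2178, 0.0271]
tcp_rot: [-2.968, -1.024, 0.003]
wrist_force: [0.1, -0.7, -0.2]
width: 0.851
grip_force: 0.0
time: 16.55
tool_pos: [0.4613, -0.2189, 0.0295]
tcp_rot: [2.968, 1.023, 0.003]
wrist_force: [-0.7, 0.3, 6.3]
width: 0.388
grip_force: 60.5
time: 17.35
tool_pos: [0.4587, -0.2175, 0.151]
tcp_rot: [-2.967, -1.023, 0.004]
wrist_force: [-0.4, 0.6, -1.0]
width: 0.391
grip_force: 60.0
t 17.35 pos [ 458.7 -217.5  151. ] phi -52.0 tilt [-0.003  0.002 -1.   ] q1,q6 [-28.  24.] w 33.4 g 60.0 F [-0.4  0.6 -1. ] -> shift [ 339.3 -104.2    0.8] turn -54.0
```

```bash
python3 -m inch '[15,-4,0,0,0,0,20,30,-9,0,0,0,0,20,38,-12,0,0,0,0,20,38,-12,0,0,0,0,20,38,-12,0,0,0,0,20,38,-12,0,0,0,0,20,38,-12,0,0,0,0,20,38,-12,0,0,0,0,20]' && python3 -m inch '[35,-10,0,0,0,0,20,20,-6,0,0,0,0,20,11,-3,0,0,0,0,20,0,0,0,0,0,-6,20,0,0,0,0,0,-8.2,20,0,0,0,0,0,-8.2,20,0,0,0,0,0,-8.2,20,0,0,0,0,0,-8.2,20]' && python3 -m inch '[0,0,0,0,0,-8.2,20,0,0,0,0,0,-7,20,0,0,0,0,0,0,20,0,0,0,0,0,0,20,0,0,0,0,0,0,20,0,0,0,0,0,0,20,0,0,0,0,0,0,20,0,0,0,0,0,0,20]'
python3 - <<'E'
from h import *
snap('wrist','w5')
for i in range(2):go(661.8,73.6,42,2); viewer.read_camera('wrist')
E
```

```text
time: 18.15
tool_pos: [0.623, 0.0195, 0.1515]
tcp_rot: [-2.969, -1.024, 0.003]
wrist_force: [0.6, -0.9, -0.9]
width: 0.393
grip_force: 59.9
time: 18.95
tool_pos: [0.6622, 0.0724, 0.152]
tcp_rot: [-2.455, -1.958, 0.003]
wrist_force: [-0.5, 0.1, -0.9]
width: 0.396
grip_force: 59.8
time: 19.75
tool_pos: [0.6632, 0.0725, 0.1533]
tcp_rot: [2.182, 2.26, 0.0]
wrist_force: [-0.9, -0.6, -1.2]
width: 0.389
grip_force: 59.8
t 19.8 pos [663.2  72.5 153.3] phi 2.0 tilt [ 0.  0. -1.] q1,q6 [4. 2.] w 33.1 g 59.8 F [-0.2 -0.8 -1. ] -> shift [  1.1  -1.3 111.3] turn 0.0
t 19.85 pos [663.2  72.5 153.4] phi 2.0 tilt [ 0. -0. -1.] q1,q6 [4. 2.] w 33.3 g 59.8 F [-0.6 -0.4 -0.1] -> shift [  1.2  -1.3 111.4] turn 0.0
```

View pics/w5.png

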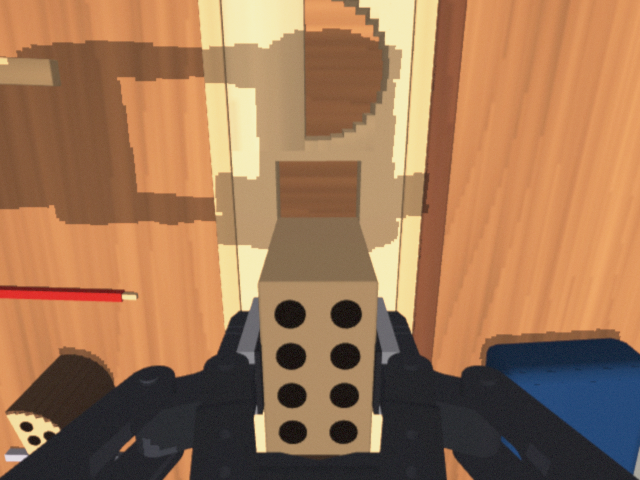

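The block is aligned with the oblong opening (318,190). Lowering.

```bash
python3 -m inch '[1,-1,15,0,0,0,20,0,0,22,0,0,0,20,0,0,22,0,0,0,20,0,0,20,0,0,0,20,0,0,17,0,0,0,20,0,0,10,0,0,0,20,0,0,5,0,0,0,20,0,0,0,0,0,0,20]' && python3 -m inch '[0,0,0,0,0,0,20,0,0,0,0,0,0,52,0,0,0,0,0,0,52,0,0,0,0,0,0,52,0,0,-5,0,0,0,60,0,0,-20,0,0,0,70,0,0,-35,0,0,0,80,0,0,-45,0,0,0,80]'
python3 - <<'E'
from h import *
im,P=load('w4')
# flat-face corners of the half's top from extreme pale points
hsv=cv2.cvtColor(im,cv2.COLOR_BGR2HSV)
m=cv2.inRange(hsv,(15,0,190),(40,110,255))
k=max(cv2.findContours(m,cv2.RETR_EXTERNAL,cv2.CHAIN_APPROX_NONE)[0],key=cv2.contourArea)
k=cv2.convexHull(np.array([ray(P,a,b,.064)[:2]*1000 for a,b in k[:,0]],np.float32))[:,0]
a=np.radians(14.8);R=np.array([[np.cos(a),np.sin(a)],[-np.sin(a),np.cos(a)]]);q=k@R.T
for lo in (q.min(0),): pass
print(q.min(0),q.max(0)); f=np.array([q[:,0].min(),(q[:,1].min()+q[:,1].max())/2]);c=f+[16,0]
print('origin',R.T@f,'mid',R.T@c)
c=R.T@c; go(c[0],c[1],155,14.8)
E
```

```text
time: 20.7
tool_pos: [0.6621, 0.0734, 0.0424]
tcp_rot: [-2.182, -2.26, 0.0]
wrist_force: [-0.7, 0.4, -0.8]
width: 0.386
grip_force: 60.1
time: 21.5
tool_pos: [0.6601, 0.0733, 0.146]
tcp_rot: [-2.179, -2.258, 0.006]
wrist_force: [0.8, -0.6, 0.9]
width: 0.938
grip_force: 0.0
[ 427.79999253 -232.77034089] [ 459.86095599 -173.6160256 ]
origin [465.51187512 -87.17222863] mid [480.98104934 -83.08509651]
t 21.5 pos [660.1  73.3 146. ] phi 2.0 tilt [-0.005 -0.    -1.   ] q1,q6 [4. 2.] w 80.1 g 0.0 F [ 0.8 -0.6  0.9] -> shift [-149.9 -184.6   -8. ] turn -12.8
```

```bash
python3 -m inch '[-14,-18,-8,0,0,0,70,-30,-36,0,0,0,0,70,-32,-39,0,0,0,0,70,-32,-39,0,0,0,0,70,-27,-34,0,0,0,0,70,-15,-19,0,0,0,0,70,0,0,0,0,0,-6.4,70,0,0,0,0,0,-6.4,70]' && python3 -m inch '[0,0,0,0,0,0,70,0,0,0,0,0,0,70,0,0,0,0,0,0,70,0,0,0,0,0,0,70,0,0,0,0,0,0,70,0,0,0,0,0,0,70,0,0,0,0,0,0,70,0,0,0,0,0,0,70]'
python3 - <<'E'
from h import *
im,P=snap('wrist','w6')
go(481,-83.5,28,14.8)
T=P['world_to_cam']
for w in ((.481,-.0835),(.4655,-.0875)):
    p=P['K']@(T@[*w,.064,1])[:3];print(p[:2]/p[2])
E
```

```text
time: 22.3
tool_pos: [0.4826, -0.0832, 0.156]
tcp_rot: [1.912, 2.491, 0.001]
wrist_force: [0.0, -0.5, 0.8]
width: 0.82
grip_force: 0.0
time: 23.1
tool_pos: [0.4832, -0.0824, 0.1552]
tcp_rot: [-1.916, -2.49, 0.0]
wrist_force: [0.1, -0.2, -0.4]
width: 0.82
grip_force: 0.0
t 23.15 pos [483.2 -82.4 155.2] phi 14.8 tilt [-0.  0. -1.] q1,q6 [-13. -27.] w 70.1 g 0.0 F [0.1 0.  0.1] -> shift [ -0.5  -2.4 127.2] turn 0.0
[314.94391573 238.87657555]
[287.43127    238.70996711]
```

View pics/w6.png

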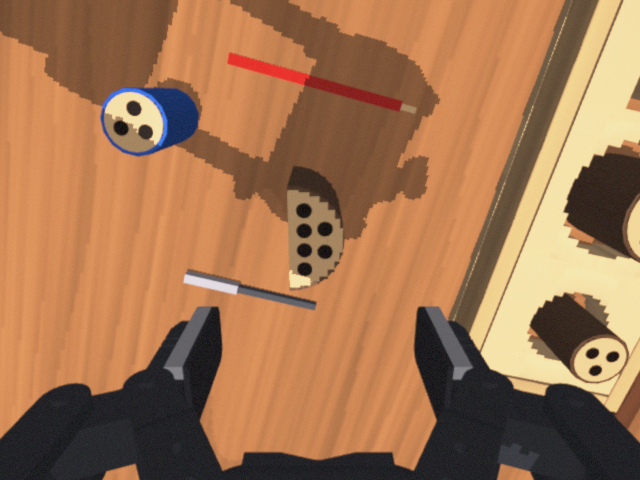

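The half log's flat face runs down column 288, rows 188–290, with its middle at (288,239) as predicted. Grasping across its thickness.

```bash
python3 -m inch '[-0.5,-2,18,0,0,0,70,0,0,22,0,0,0,70,0,0,22,0,0,0,70,0,0,22,0,0,0,70,0,0,18,0,0,0,70,0,0,14,0,0,0,70,0,0,10,0,0,0,70,0,0,0,0,0,0,70]' && python3 -m inch '[0,0,0,0,0,0,20,0,0,0,0,0,0,20,0,0,0,0,0,0,20,0,0,0,0,0,0,20,0,0,0,0,0,0,20,0,0,0,0,0,0,20,0,0,0,0,0,0,20,0,0,0,0,0,0,20]' 60 && python3 -m inch '[0,0,-15,0,0,0,20,0,0,-30,0,0,0,20,0,0,-35,0,0,0,20,0,0,-30,0,0,0,20,0,0,-15,0,0,0,20,0,0,0,0,0,0,20,0,0,0,0,0,0,20,0,0,0,0,0,0,20]'
python3 -c "
from h import *
go(658.6+16,165.4+.6,150,2)"
```

```text
time: 23.95
tool_pos: [0.4803, -0.0832, 0.028]
tcp_rot: [-1.915, -2.488, 0.002]
wrist_force: [-0.8, -0.3, -0.6]
width: 0.821
grip_force: 0.0
time: 24.75
tool_pos: [0.4826, -0.0837, 0.0305]
tcp_rot: [1.915, 2.488, 0.002]
wrist_force: [0.1, 0.5, 5.7]
width: 0.365
grip_force: 59.8
time: 25.55
tool_pos: [0.48, -0.0831, 0.1524]
tcp_rot: [-1.914, -2.487, 0.002]
wrist_force: [-0.2, 0.7, -0.5]
width: 0.372
grip_force: 59.4
t 25.55 pos [480.  -83.1 152.4] phi 14.8 tilt [-0.003  0.001 -1.   ] q1,q6 [-13. -28.] w 31.7 g 59.4 F [-0.2  0.7 -0.5] -> shift [191.  251.9   2. ] turn 12.8
```

```bash
python3 -m inch '[9,12,0,0,0,0,20,19,25,0,0,0,0,20,23,30,0,0,0,0,20,23,30,0,0,0,0,20,23,30,0,0,0,0,20,23,30,0,0,0,0,20,23,30,0,0,0,0,20,23,30,0,0,0,0,20]' && python3 -m inch '[15,20,0,0,0,0,20,10,15,0,0,0,0,20,0,0,0,0,0,6.4,20,0,0,0,0,0,6.4,20,0,0,0,0,0,0,20,0,0,0,0,0,0,20,0,0,0,0,0,0,20,0,0,0,0,0,0,20]'
python3 - <<'E'
from h import *
snap('wrist','w7')
for i in range(2):go(674.6,166,43,2); viewer.read_camera('wrist')
E
```

```text
time: 26.35
tool_pos: [0.649, 0.135, 0.1524]
tcp_rot: [-1.915, -2.489, 0.002]
wrist_force: [-0.1, -0.7, -1.6]
width: 0.364
grip_force: 59.5
time: 27.15
tool_pos: [0.676, 0.1657, 0.154]
tcp_rot: [-2.18, -2.261, 0.0]
wrist_force: [-0.4, -0.8, -1.5]
width: 0.369
grip_force: 59.5
t 27.2 pos [676.  165.7 154.2] phi 2.1 tilt [-0.  0. -1.] q1,q6 [12. 10.] w 30.9 g 59.5 F [ 0.   0.  -0.9] -> shift [  0.4  -1.4 111.2] turn 0.1
t 27.25 pos [676.1 165.6 154.4] phi 2.1 tilt [ 0.  0. -1.] q1,q6 [12. 10.] w 31.1 g 59.5 F [ 1.  -1.1 -0.9] -> shift [  0.4  -1.5 111.4] turn 0.1
```

View pics/w7.png

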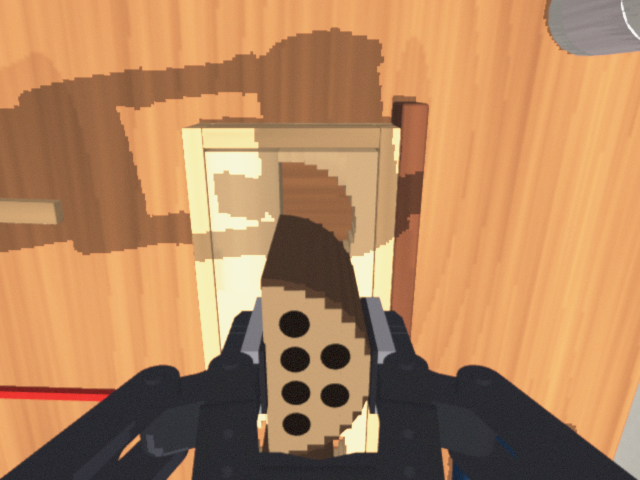

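The half log is oriented like its opening (straight side at column 281, bulge to the right). Lowering.

```bash
python3 -m inch '[0.4,-1,15,0,0,0,20,0,0,22,0,0,0,20,0,0,22,0,0,0,20,0,0,20,0,0,0,20,0,0,17,0,0,0,20,0,0,10,0,0,0,20,0,0,5,0,0,0,20,0,0,0,0,0,0,20]' && python3 -m inch '[0,0,0,0,0,0,20,0,0,0,0,0,0,50,0,0,0,0,0,0,50,0,0,0,0,0,0,50,0,0,-5,0,0,0,60,0,0,-20,0,0,0,70,0,0,-35,0,0,0,80,0,0,-45,0,0,0,80]' && python3 -m inch '[0,0,-20,0,0,0,80,-10,-30,-10,0,0,0,80,-10,-35,0,0,0,0,80,-10,-35,0,0,0,0,80,-10,-35,0,0,0,0,80,-10,-35,0,0,0,0,80,-10,-30,0,0,0,0,80,0,0,0,0,0,0,80]'
python3 - <<'E'
from h import *
snap('wrist','w8');a,P=snap('scene','s1');snap('top','t2');go(0,0,0)
o=cv2.resize(a[150:400,250:550][:,:,::-1],(600,500));cv2.imwrite('pics/c2.png',o)
E
```

```text
time: 28.1
tool_pos: [0.6751, 0.1661, 0.0434]
tcp_rot: [-2.182, -2.261, 0.0]
wrist_force: [0.2, 0.1, -0.6]
width: 0.361
grip_force: 59.5
time: 28.9
tool_pos: [0.6731, 0.1656, 0.1469]
tcp_rot: [-2.18, -2.258, 0.007]
wrist_force: [-0.0, 0.3, -1.1]
width: 0.936
grip_force: 0.0
time: 29.7
tool_pos: [0.4735, 0.098, 0.1779]
tcp_rot: [-2.181, -2.259, 0.003]
wrist_force: [0.0, 0.7, 0.5]
width: 0.938
grip_force: 0.0
t 29.85 pos [478.4  99.2 179.2] phi 2.0 tilt [ 0.003  0.    -1.   ] q1,q6 [9. 7.] w 79.9 g 0.0 F [0.5 0.1 0.1] -> shift [ -82.3 -482.1  178. ] turn None
```

View pics/c2.png

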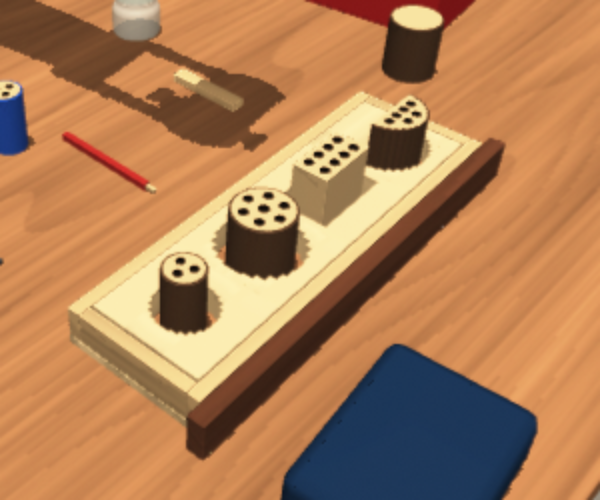

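View pics/t2.png

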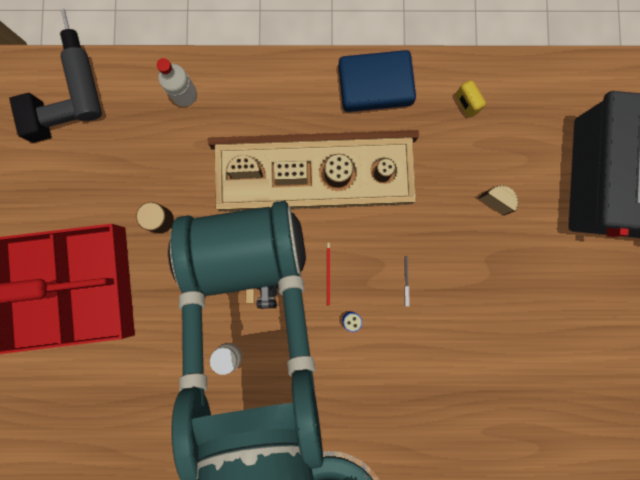

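All four drilled pieces stand upright in their cells (half 243,167; block 291,172; log 339,170; branch 385,169), and the solid pieces look unmoved. I'll check the offsets once before handing in.

Run:
```python
from h import *
im,P=load('t2');hsv=cv2.cvtColor(im,cv2.COLOR_BGR2HSV)
for n,(u0,v0,u1,v1) in dict(half=(224,152,264,180),block=(271,157,311,187),log=(320,150,358,188),br=(370,155,400,183)).items():
    d=cv2.inRange(hsv[v0:v1,u0:u1],(0,0,0),(179,255,75))
    k=[c for c in cv2.findContours(d,cv2.RETR_LIST,cv2.CHAIN_APPROX_NONE)[0] if 2<cv2.contourArea(c)<25]
    c=np.mean([cv2.minEnclosingCircle(x)[0] for x in k],0)+[u0,v0]
    print(n,len(k),c,np.round(ray(P,*c,.076)*1000,1))
```

```text
half 3 [243.22222233 171.22222233] [658.  163.8  76. ]
block 2 [279.08333349 169.79166698] [660.7  95.1  76. ]
log 1 [338.25 167.  ] [666.1 -18.4  76. ]
br 0 [nan nan] [nan nan nan]
  return _methods._mean(a, axis=axis, dtype=dtype,
  ret = ret.dtype.type(ret / rcount)
```

The hole detection was too patchy to give offsets. The outlines are enough, though: a piece inside its opening can be at most 10 mm off centre, and each one was released with its underside about 1 mm above the cell floor with no contact force. Handing in.

```bash
python3 -c "
from workcell import job
print(job.finish_job())"
```

```text
the job is handed in; nothing more can be done
None
```

The job is handed in at about 30 s of the 106 s: the final pictures show all four drilled pieces upright in their own cells and both solid pieces where they started, though my last check of the exact offsets gave no usable numbers and no verdict came back.

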